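# Hook down the supply-box hatch and load a roll

## Robot

A 6-joint arm with a two-finger parallel gripper is mounted at the origin on a cart in front of the work surface, level with it; the furniture and walls round the work are solid. World frame = base frame: x ahead of the robot, y to its left, z up, the work surface at z = 0. Lengths are in mm, angles in degrees, forces in N, time in s.
With the tool pointing down it reaches from about 300 to 850 mm from the base axis. Payload 4.2 kg.
Tool frame: the origin (TCP) lies midway between the tips of the shut fingers; the grasp point (between the pads) lies 19 mm behind it; z points along the fingers, y is the direction in which the jaws open and shut (so a half turn about z gives the same grasp; the last joint's range is limited). The gripper opens to 91 mm and grips with 3 to 60 N. Pads are 32 mm wide; open, the fingers measure 118 mm over their backs; the gripper's body (76 mm by 178 mm) begins 60 mm behind the grasp point.
Start: joints at [66.291, 18.312, 89.639, -0, 72.044, -1.146], TCP at [220.631, 531.004, 213.976] pointing down, gripper open.
Joint ranges: [-177.97, 177.97], [-48.28, 115.42], [12.27, 149.76], [-77.06, 257.06], [2.81, 150.46], [-146.56, 146.56]. Speed limits (degrees/s): [147.25, 147.25, 180, 180, 180, 180].

## Interface

Orientations are given as [roll, pitch, yaw] about the fixed x, y, z axes, in that order (R = Rz(yaw) Ry(pitch) Rx(roll)).
In Python, from workcell import env gives the robot as it stands.
- The arm moves only by the shell command python3 -m jog 'ROWS' [FORCE]. ROWS is JSON, a list of rows, each an object of numbers: "dx", "dy", "dz": the shift along the world's x, y, z in m; "wx", "wy", "wz": the turn, a rotation vector about the world's x, y, z in rad; "grip": the gripper's target within -1 to 1 (shut at 1, half-way at 0, fully open at -1). In form: [{"dx": .., "dy": .., "dz": .., "wx": .., "wy": .., "wz": .., "grip": ..}, ...]. A call has 1 to 10 rows; each row shifts and turns the commanded pose from where the row before left it; what a row does not reach is not made up. A row lasts 1/10 s, in which the tool goes at most 50 mm and 8.59 degrees, less where a joint would pass 70% of its speed; a pose out of reach is approached as far as the arm can. A call with a gripper value outside its range is refused whole. The fingers move at their own pace and stop on an object; FORCE is the grip in N (left out, the last holds). Time passes only in rows, so rows that do not move let the fingers close. It gives the time, the measured TCP pose, the force and the opening at its end, in the units of the state.
- env.state(): the state, without advancing time (a new reading comes with each control period).
- env.grab_frame(name): name is "scene" or "side" or "wrist"; returns the picture (480x640x3 uint8, red, green, blue); there is no depth.
- env.get_calibration(name): a dict with "fx", "fy", "cx", "cy" (pixels), "k1" (the pictures are not rectified: a ray, as slopes to the right and down, at radius r is drawn at 1 + k1 r^2 times it, then the intrinsics apply), "R" (3x3) and "t" (3): a world point X has camera coordinates R X + t. Camera axes: x right, y down, z forward; pixel columns grow to the right and rows downward; lengths in mm; the calibration is good to about 2 mm. A picture is of the moment at which its call begins: read the wrist's pose just before it. get_calibration takes no time and is no camera call; for the wrist camera it gives the pose at the moment of the call.
- env.job_done(): hands the job in, once; it reports no verdict.
The state is a dict: "time_s": time; "qpos": joint angles; "qvel": joint speeds; "effort": joint torques, N m; "ee_pos": TCP position; "ee_rot": TCP orientation; "force": force on the tool from outside, world axes, zero at the start; "torque": the same for the moment, N m; "gripper_width": finger opening in mm.
Only numpy, scipy, OpenCV 4.12 (cv2) and the standard library are available. Lean on these libraries where they do the work, as an engineer would, in place of code of your own. Each camera call takes 0.05 s, during which the arm holds its last target. There are 200 camera calls.

## Task

Pick up the orange-handled hook pole, catch its hook in the brass eye of the blue hatch on the grey supply box and swing the hatch down until it lies fully level; move the hatch only with the pole and keep the gripper itself off it until it is down. Then lay the pole down flat on the bench and put the yellow ribbon roll onto the spindle that now stands upright on the hatch, all the way down, and let go. Leave the oil bottle, the grease tin and the yellow screwdriver where they are.

Things in the scene. Friction and masses are not known exactly. Their poses are not given: they have to be found in the camera images.
- supply_box: Fixed grey steel box on the bench, 93 deep x 180 wide x 237 mm high. Origin: foot of its front face, in the middle, on the bench. x points into the box (away from the robot when the yaw is 0), y to its left, z up. The lower 105 mm are a plain closed base with slots; above it the front is closed by the blue hatch.
- hatch (a joint): Hatch hinge. 0 = shut (upright in the front of the box), pi/2 = 1.571 = fully down (level, pointing out of the front, at its stop). It may start a little ajar (up to 0.15). The hinge has steady friction (about 0.22 N m): the hatch stays at whatever angle it is left, and opening it takes about 2 N at the eye, less as it comes down.
- hatch_hinge (a point): Middle of the hinge line, at the front face of the box 105 mm above the bench; the line runs along the box's y. This frame turns with the hatch: its z points along the hatch from the hinge to the free edge, its x is normal to the hatch and points to the inside (up, once the hatch is down), its y is the box's y. The blue hatch is a plate 156 mm wide, from the hinge 115 mm along z, 8 mm thick (x from 0 to 8 mm).
- eye (a point): Centre of the brass eye on the outer face of the hatch, midway across it. A round ring of 5 mm wire, 32 mm clear inside, 42 mm outside, whose plane is square to the hinge line, so its hole runs along the box's y at every hatch angle and is entered from the side. Its centre lies 106 mm from the hinge along the hatch and 28 mm out from the outer face (in the hinge frame x = -28, z = 106 mm). A straight stem joins it to the hatch. This frame is parallel to the hinge frame.
- spindle_mid (a point): Point on the axis of the aluminium spindle on the inside of the hatch, 25 mm from the hatch's inner face, 75 mm from the hinge, midway across. Its x is the spindle's axis, pointing to the free end (upright, once the hatch is down). The spindle is 20 mm in diameter and 45 mm long; its last 11 mm taper to 10 mm. With the hatch down the inner face is 113 mm above the bench and the spindle's end 158 mm.
- hook_pole: Loose hook pole, 180 mm long, 120 g, lying flat. Origin: on its underside (on the bench as it lies), x along the pole towards the hook, y to the side to which the hook points, z up. Square orange handle 22 x 22 mm from x = -90 to +25 mm (grip it about the origin), then a round 8 mm steel rod, its centre line 11 mm above the underside, to x = 86 mm where it bends square to +y: the hook's finger is 8 mm thick, straight, raked back slightly, and ends at y = 40 mm (x = 81 mm).
- hook (a point): Middle of the hook's finger, on its centre line: in the pole's frame x = 83.5, y = 20, z = 11 mm. This is the point to bring into the eye. Frame parallel to the pole's.
- ribbon_roll: Loose yellow roll of marking ribbon standing on the bench, 56 mm in diameter, 50 mm high, straight bore of 28 mm right through, 120 g; both ends are alike. Origin: centre of its underside, z along its axis.
- roll_mid (a point): Centre of the ribbon roll, on its axis, 25 mm above its underside. It coincides with spindle_mid when the roll is fully down on the hatch.
- oil_bottle: Loose cream oil bottle with a red spout, 48 mm across, 145 mm high, a bystander. Origin: centre of its underside.
- grease_tin: Loose green grease tin with a grey lid, 62 mm across, 42 mm high, a bystander. Origin: centre of its underside.
- screwdriver_yel: Loose screwdriver with a yellow handle, 177 mm long along its y, 31 mm thick, lying flat, a bystander. Origin: centre of its underside.
Not all that is in view belongs to the job. What is shaped like the ribbon_roll but purple is not meant.

How it is judged (in metres and radians):
On the way, in this order (a step that is already met when the one before it is completed fails the run):
1. the pole, in contact with the hatch, has drawn it out past 0.5 rad (value of joint hatch above 0.5 rad and contact force between hook_pole and hatch above 0.2 N), for 0.05 s.
2. the hatch is fully down (over 1.5 rad) (value of joint hatch above 1.5 rad), for 0.2 s.
At the end, for the whole second after the job is handed in: The hatch is down (joint over 1.5 rad); the roll is on the spindle, its centre within 8 mm of spindle_mid and its axis within 0.12 rad of the spindle's, at rest; the pole lies on the bench (origin under 30 mm and over -10 mm, hook under 60 mm above it), at rest (value of joint hatch above 1.5 rad and distance between roll_mid and spindle_mid below 0.008 m and angle between the z axis of ribbon_roll and the x axis of spindle_mid, either way round below 0.12 rad and linear speed of each of ribbon_roll, hook_pole below 0.02 m/s and height (world z) of hook below 0.06 m and height (world z) of hook_pole between -0.01 and 0.03 m); the robot touches nothing.
It fails at once if the gripper or arm, instead of the pole, pushes or pulls the hatch (over 3 N) before it is nearly down (1.4 rad) (value of joint hatch below 1.4 rad and contact force between any of the fingers, the arm and hatch above 3 N).
It fails at once if the oil bottle, grease tin or yellow screwdriver is shifted more than 30 mm, or the bottle is knocked over (distance of any of oil_bottle, grease_tin, screwdriver_yel from where it was at the start of the episode above 0.03 m or angle between oil_bottle's own z axis and vertical above 0.5 rad).
It also fails if it takes over 72 s, if anything falls off the work surface, if the arm or the gripper's body presses on something with over 40 N, if the wrist force passes 120 N, or if a joint passes its speed limit or range.

## Working session

There is one attempt and no reset: what is moved stays moved. The work goes in short steps, Python scripts to look and compute and a shell command to move; the robot and the scene stay as the last step left them, time stands still between calls to the robot, and variables do not carry over. Pictures are saved under pics/ and viewed, about 8 in all and at most 12, crops included, and the job is handed in when it is done.

```bash
mkdir -p pics; ls; python3 - <<'E'
from workcell import env
import cv2,numpy as np
print(env.state())
a=env.grab_frame("scene");b=env.grab_frame("side")
cv2.imwrite("pics/scene0.png",a[...,::-1]);cv2.imwrite("pics/side0.png",b[...,::-1])
for n in("scene","side","wrist"):print(n,env.get_calibration(n))
E
```

```text
pics
{'time_s': 0.0, 'qpos': array([ 6.62931279e+01,  1.83505671e+01,  8.97064998e+01, -2.02197450e-03,
        7.20431774e+01, -1.14710753e+00]), 'qvel': array([ 0.0048043 , -0.07626916,  0.06777536, -0.06928379, -0.05137051,
        0.00684232]), 'effort': array([-1.06689797e-03, -4.12469172e+01, -2.31967092e+01,  7.25403079e-02,
        4.59015893e-02, -1.46850643e-04]), 'ee_pos': array([220.41467911, 530.52990689, 213.13040955]), 'ee_rot': array([-1.79899737e+02, -8.48319399e-05,  1.57440860e+02]), 'force': array([-0.30442518,  0.43734299, -1.39332494]), 'torque': array([ 0.03074635, -0.0294313 ,  0.01517244]), 'gripper_width': 90.98474667975341}
scene {'fx': 604.645686315005, 'fy': 604.645686315005, 'cx': 319.75237124045543, 'cy': 243.23118921908915, 'k1': 0.03388780552537771, 'R': array([[ 0.61046134, -0.79203261, -0.00461499],
       [-0.47174   , -0.35890211, -0.80538851],
       [ 0.63623763,  0.49383562, -0.59272933]]), 't': array([-328.52038475,  387.63736889, 1103.57520452])}
side {'fx': 549.1382809518941, 'fy': 549.1382809518941, 'cx': 324.1103967815527, 'cy': 238.11516983864593, 'k1': -0.09445843025636029, 'R': array([[-0.83944906, -0.54325955, -0.01394064],
       [-0.32806673,  0.52704864, -0.78395915],
       [ 0.43324069, -0.65352031, -0.62065587]]), 't': array([ 464.59140357,  332.69680448, 1320.50351536])}
wrist {'fx': 408.52355693092755, 'fy': 408.52355693092755, 'cx': 328.3401597778526, 'cy': 243.2942456592466, 'k1': 0.0026195896252335367, 'R': array([[ 0.38318221,  0.92367087, -0.00187798],
       [ 0.88384349, -0.36606781,  0.29123022],
       [ 0.2683134 , -0.11325408, -0.95665116]]), 't': array([-574.42759811,  -34.23563462,  392.0501912 ])}
```

View pics/scene0.png

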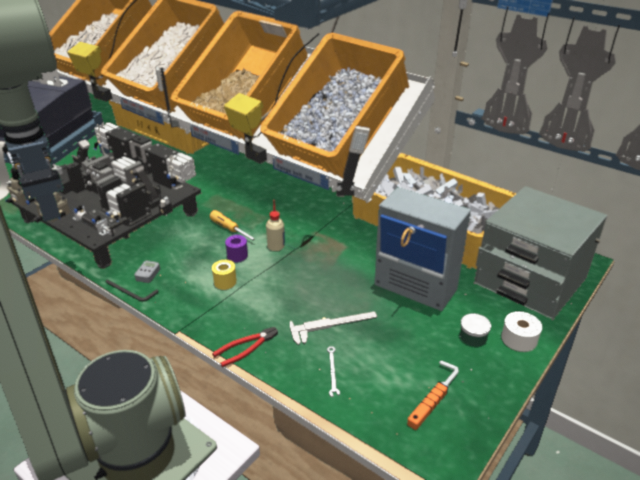

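View pics/side0.png

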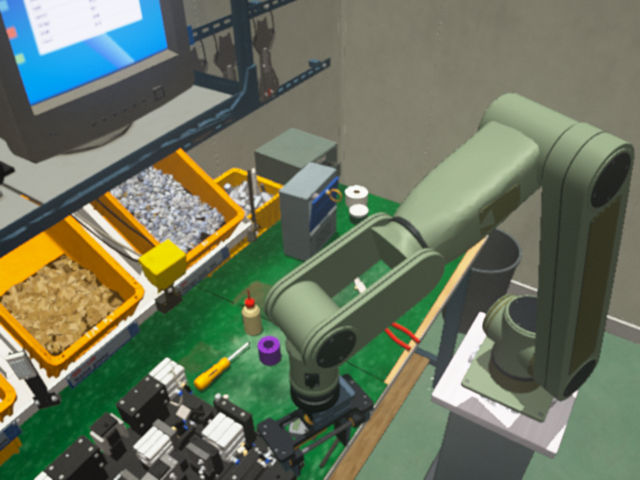

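The scene view shows the pole at about (430,395) with its hook at (452,368). The box is at (420,250) with the eye at (407,236), the yellow roll at (224,274), purple roll (236,247), bottle (275,232), screwdriver (230,225) and tin (475,327). The side view shows the box front and the eye at (334,196), but the arm hides the yellow roll. Next I'll take enlarged crops.

```bash
cat > h.py <<'E'
import numpy as np, cv2
from scipy.optimize import least_squares
from workcell import env
def proj(c,X):
    p=np.atleast_2d(X)@np.array(c["R"]).T+c["t"]; s=p[:,:2]/p[:,2:]
    s=s*(1+c["k1"]*(s**2).sum(1,keepdims=True)); return s*[c["fx"],c["fy"]]+[c["cx"],c["cy"]]
def ray(c,uv):
    d=(np.array(uv,float)-[c["cx"],c["cy"]])/[c["fx"],c["fy"]]; s=d.copy()
    for _ in range(20): s=d/(1+c["k1"]*(s@s))
    R=np.array(c["R"]); return -R.T@c["t"], R.T@np.array([*s,1])
def onz(c,uv,z):
    o,d=ray(c,uv); return o+d*(z-o[2])/d[2]
def tri(*cu):
    A=np.zeros((3,3));b=np.zeros(3)
    L=[ray(c,u) for c,u in cu]
    for o,d in L:
        d=d/np.linalg.norm(d);P=np.eye(3)-np.outer(d,d);A+=P;b+=P@o
    X=np.linalg.solve(A,b)
    return X,[np.linalg.norm(np.cross(X-o,d/np.linalg.norm(d))) for o,d in L]
def crop(im,x,y,w,h,s):
    return cv2.resize(im[y:y+h,x:x+w],None,fx=s,fy=s,interpolation=cv2.INTER_CUBIC)
E
python3 - <<'E'
from h import *
a=cv2.imread("pics/scene0.png");b=cv2.imread("pics/side0.png")
m=np.zeros((600,800,3),np.uint8)
m[:,:400]=crop(a,370,180,100,150,4)
m[:300,400:]=crop(a,395,355,100,75,4)
m[300:,400:]=crop(b,270,150,100,75,4)
cv2.imwrite("pics/m1.png",m)
c=env.get_calibration("scene")
for n,u,z in[("hookcorner",(456,366),11),("rodstart",(440,380),11),("handle end",(413,421),11),("roll top",(224,267),50),("purple",(236,242),50),("bottle base",(275,246),0),("tin top",(476,322),42),("scr tip",(252,240),10),("scr end",(213,215),15),("box foot front L",(377,282),0),("foot front R",(458,304),0)]:print(n,onz(c,u,z).round())
E
```

```text
hookcorner [ 536. -359.   11.]
rodstart [ 482. -351.   11.]
handle end [ 362. -359.   11.]
roll top [446. 221.  50.]
purple [538. 270.  50.]
bottle base [634. 225.   0.]
tin top [ 649. -345.   42.]
scr tip [608. 283.  10.]
scr end [625. 448.  15.]
box foot front L [675. -74.   0.]
foot front R [ 723. -270.    0.]
```

View pics/m1.png

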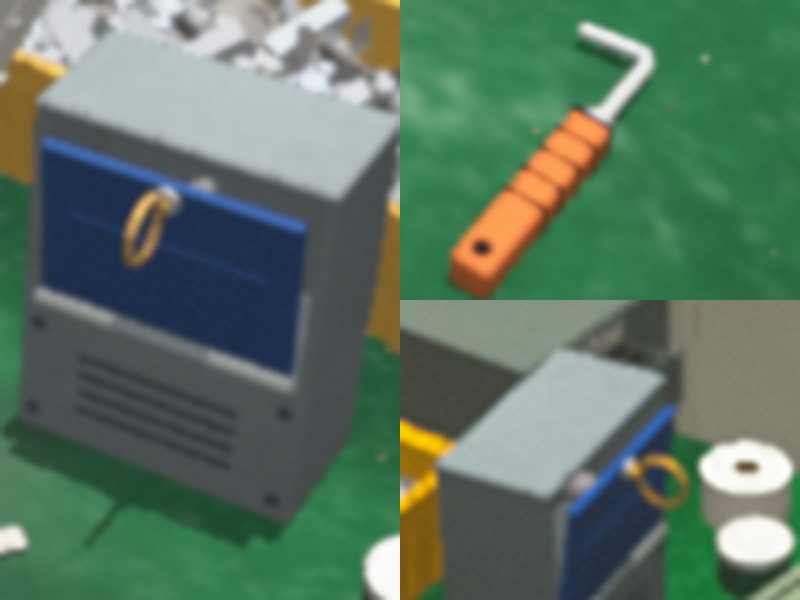

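Pixels read from crops. In the scene view: box foot corners (375,286) and (441,311), top front corners (379.5,205.5) and (455,230), eye centre (406,237), hook tip (440.8,362), bend (457,370), rod start (445.8,384.3), handle end top (412.5,420.5). In the side view: top corners (279.5,191), (308.7,199), (336,169.5), eye (335.5,195.5).

```bash
cat > fit.py <<'E'
from h import *
cs,cd=env.get_calibration("scene"),env.get_calibration("side")
def boxpt(p,b):
    c,s=np.cos(p[2]),np.sin(p[2]); return np.array([p[0]+c*b[0]-s*b[1],p[1]+s*b[0]+c*b[1],b[2]])
def eyeb(q,x=-28,z=106): return np.array([np.cos(q)*x-np.sin(q)*z,0,105+np.sin(q)*x+np.cos(q)*z])
E
python3 - <<'E'
from fit import *
X,e=tri((cs,(406,237)),(cd,(335.5,195.5)));print("eye tri",X,e)
obs=[(cs,(0,90,0),(375,286)),(cs,(0,-90,0),(441,311)),(cs,(0,90,237),(379.5,205.5)),(cs,(0,-90,237),(455,230)),
(cd,(93,90,237),(279.5,191.2)),(cd,(0,90,237),(308.7,199.2)),(cd,(0,-90,237),(336.2,169.5))]
def r(p):
    o=[proj(c,boxpt(p,b))[0]-u for c,b,u in obs]
    E=boxpt(p,eyeb(p[3])); o+=[proj(cs,E)[0]-(406,237),proj(cd,E)[0]-(335.5,195.5)]
    return np.ravel(o)
s=least_squares(r,[680,-150,0,0.05],loss="soft_l1");print("box",s.x,np.degrees(s.x[2]));print(r(s.x).reshape(-1,2).round(1));print("eye",boxpt(s.x,eyeb(s.x[3])))
po=[((81,40,11),(440.8,362)),((86,0,11),(457,370)),((25,0,11),(445.8,384.3)),((-90,0,22),(412.5,420.5))]
def r2(p): return np.ravel([proj(cs,boxpt(p,b))[0]-u for b,u in po])
s=least_squares(r2,[440,-359,0]);print("pole",s.x,np.degrees(s.x[2]),r2(s.x).round(1))
E
```

```text
eye tri [ 621.18829343 -168.89151974  207.90981766] [np.float64(1.270215050695801), np.float64(1.270215050696002)]
box [ 6.61937344e+02 -1.65746669e+02  9.96032643e-02  1.14726880e-01] 5.706846668697057
[[-2.   0.9]
 [ 0.9  2.4]
 [-1.4 -0.1]
 [-0.  -0.2]
 [-1.  -0.4]
 [-1.2 -0.3]
 [ 0.3 -1.2]
 [ 0.2  0.7]
 [-0.4 -0.4]]
eye [ 622.18503075 -169.71927454  207.09785491]
pole [ 4.46056534e+02 -3.64673413e+02 -3.37305326e-02] -1.932617158017876 [-0.3 -1.   1.7 -1.1 -2.1  2.5  0.6 -0.4]
```

The fits agree. The eye is at about (622,-169,207) and the box at (662,-166) with yaw 5.7°, hatch at 0.11 rad. The pole is at (446,-365) with yaw -2°. I'll move above the pole, turning as I go.

```bash
python3 -m jog '[{"dx":0.012,"dy":-0.047,"wz":-0.147,"grip":-1},{"dx":0.012,"dy":-0.047,"wz":-0.147,"grip":-1},{"dx":0.012,"dy":-0.047,"wz":-0.147,"grip":-1},{"dx":0.012,"dy":-0.047,"wz":-0.147,"grip":-1},{"dx":0.012,"dy":-0.047,"wz":-0.147,"grip":-1},{"dx":0.012,"dy":-0.047,"wz":-0.147,"grip":-1},{"dx":0.012,"dy":-0.047,"wz":-0.147,"grip":-1},{"dx":0.012,"dy":-0.047,"wz":-0.147,"grip":-1},{"dx":0.012,"dy":-0.047,"wz":-0.147,"grip":-1},{"dx":0.012,"dy":-0.047,"wz":-0.147,"grip":-1}]' 40
python3 -m jog '[{"dx":0.012,"dy":-0.047,"wz":-0.147,"grip":-1},{"dx":0.012,"dy":-0.047,"wz":-0.147,"grip":-1},{"dx":0.012,"dy":-0.047,"wz":-0.147,"grip":-1},{"dx":0.012,"dy":-0.047,"wz":-0.147,"grip":-1},{"dx":0.012,"dy":-0.047,"wz":-0.147,"grip":-1},{"dx":0.012,"dy":-0.047,"wz":-0.147,"grip":-1},{"dx":0.012,"dy":-0.047,"wz":-0.147,"grip":-1},{"dx":0.012,"dy":-0.047,"wz":-0.147,"grip":-1},{"dx":0.012,"dy":-0.047,"wz":-0.135,"grip":-1},{"grip":-1}]'
python3 - <<'E'
from fit import *
s=env.state();print(s["time_s"],s["ee_pos"],s["ee_rot"],s["qpos"])
c=env.get_calibration("wrist");a=env.grab_frame("wrist")[...,::-1];b=env.grab_frame("side")[...,::-1]
import pickle;pickle.dump((c,s),open("w1.pkl","wb"))
cv2.imwrite("pics/side1.png",b)
m=np.zeros((600,800,3),np.uint8);m[:480,:640]=a
u=proj(cd,[446,220,25])[0].astype(int);print(u)
m[480:,:160]=0
cv2.imwrite("pics/w1.png",m[:480,:640])
E
```

```text
0.1 [220.43441732 530.57162916 213.20722764] [-1.79907777e+02 -8.97228978e-04  1.57438315e+02] [ 6.62924280e+01  1.83477430e+01  8.96993416e+01 -9.95730407e-04
  7.20451377e+01 -1.14558037e+00]
[312 352]invalid input
invalid input
```

View pics/w1.png

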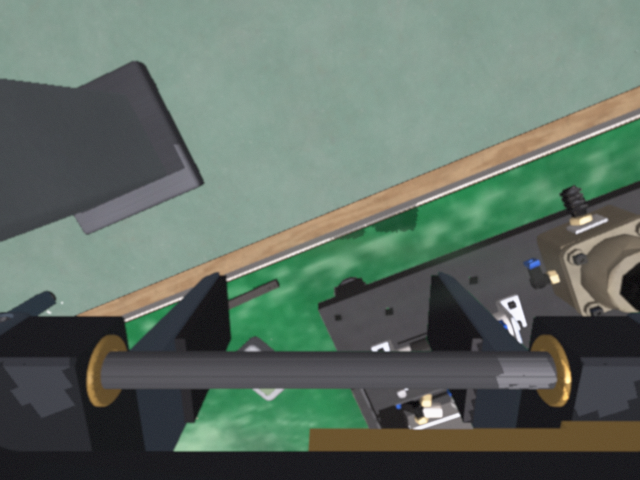

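The arm hasn't moved because the rows were refused, so this picture is from the start pose: gripper fingers at the bottom, nothing useful. All keys are probably required.

```bash
python3 -m jog '[{"dx":0.012,"dy":-0.047,"dz":0,"wx":0,"wy":0,"wz":-0.147,"grip":-1},{"dx":0.012,"dy":-0.047,"dz":0,"wx":0,"wy":0,"wz":-0.147,"grip":-1},{"dx":0.012,"dy":-0.047,"dz":0,"wx":0,"wy":0,"wz":-0.147,"grip":-1},{"dx":0.012,"dy":-0.047,"dz":0,"wx":0,"wy":0,"wz":-0.147,"grip":-1},{"dx":0.012,"dy":-0.047,"dz":0,"wx":0,"wy":0,"wz":-0.147,"grip":-1},{"dx":0.012,"dy":-0.047,"dz":0,"wx":0,"wy":0,"wz":-0.147,"grip":-1},{"dx":0.012,"dy":-0.047,"dz":0,"wx":0,"wy":0,"wz":-0.147,"grip":-1},{"dx":0.012,"dy":-0.047,"dz":0,"wx":0,"wy":0,"wz":-0.147,"grip":-1},{"dx":0.012,"dy":-0.047,"dz":0,"wx":0,"wy":0,"wz":-0.147,"grip":-1},{"dx":0.012,"dy":-0.047,"dz":0,"wx":0,"wy":0,"wz":-0.147,"grip":-1}]' 40
```

```text
time_s: 1.2
ee_pos: [340.6, 59.2, 214.2]
ee_rot: [179.9, -0.0, 72.9]
force: [0.3, 0.0, -0.3]
gripper_width: 90.9
```

```bash
python3 -m jog '[{"dx":0.012,"dy":-0.047,"dz":0,"wx":0,"wy":0,"wz":-0.145,"grip":-1},{"dx":0.012,"dy":-0.047,"dz":0,"wx":0,"wy":0,"wz":-0.145,"grip":-1},{"dx":0.012,"dy":-0.047,"dz":0,"wx":0,"wy":0,"wz":-0.145,"grip":-1},{"dx":0.012,"dy":-0.047,"dz":0,"wx":0,"wy":0,"wz":-0.145,"grip":-1},{"dx":0.012,"dy":-0.047,"dz":0,"wx":0,"wy":0,"wz":-0.145,"grip":-1},{"dx":0.012,"dy":-0.047,"dz":0,"wx":0,"wy":0,"wz":-0.145,"grip":-1},{"dx":0.012,"dy":-0.047,"dz":0,"wx":0,"wy":0,"wz":-0.145,"grip":-1},{"dx":0.012,"dy":-0.047,"dz":0,"wx":0,"wy":0,"wz":-0.145,"grip":-1},{"dx":0.01,"dy":-0.047,"dz":0,"wx":0,"wy":0,"wz":-0.145,"grip":-1},{"dx":0,"dy":0,"dz":0,"wx":0,"wy":0,"wz":0,"grip":-1}]'
python3 - <<'E'
from fit import *
import pickle
s=env.state();print(s["time_s"],s["ee_pos"],s["ee_rot"],s["qpos"])
c=env.get_calibration("wrist");a=env.grab_frame("wrist")[...,::-1];b=env.grab_frame("side")[...,::-1]
pickle.dump((c,s),open("w1.pkl","wb"))
cv2.imwrite("pics/side1.png",b)
m=np.zeros((600,800,3),np.uint8);m[:480,:640]=a
u=proj(cd,[446,220,25])[0].astype(int);print(u)
m[400:,600:]=crop(b,u[0]-25,u[1]-25,50,50,4)
cv2.imwrite("pics/w2.png",m)
E
```

```text
time_s: 2.2
ee_pos: [447.4, -367.3, 212.7]
ee_rot: [179.9, -0.0, -1.9]
force: [-0.4, 0.5, -0.4]
gripper_width: 91.3
2.2 [ 447.40100947 -367.29621912  212.74084078] [ 1.79868545e+02 -1.76880065e-02 -1.89469083e+00] [-40.46961353  18.65521715  89.31214828  -0.09649752  71.93686285
  51.45494141]
[312 352]
```

View pics/w2.png

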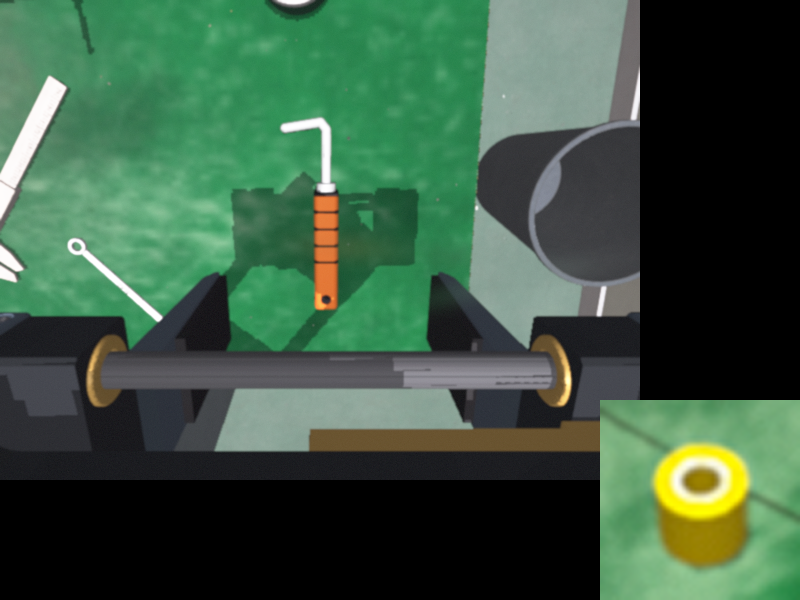

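The wrist view shows the pole clearly: hook tip (286,128), bend (325,124), rod start (326,188), handle end (326,308). The side inset shows the yellow roll's top centre at (312,347).

```bash
python3 - <<'E'
from fit import *
import pickle
cw,s=pickle.load(open("w1.pkl","rb"))
for n,a,b in[("tip",(440.8,362),(286,128)),("corner",(457,370),(325,124)),("rod",(445.8,384.3),(326,188)),("end",(412.5,420.5),(326,308))]:
    X,e=tri((cs,a),(cw,b));print(n,X.round(1),round(e[0],1))
print("roll top",tri((cs,(224,267.5)),(cd,(312,347))))
po=[((81,40,11),(286,128)),((86,0,11),(325,124)),((25,0,11),(326,187)),((-90,0,22),(326,308))]
def r2(p): return np.ravel([proj(cw,boxpt(p,b))[0]-u for b,u in po])
q=least_squares(r2,[440,-359,0]);print("pole",q.x,np.degrees(q.x[2]),r2(q.x).round(1))
print("hatch spindle",)
E
```

```text
tip [ 524.5 -331.9   13.4] 1.8
corner [ 527.  -367.    11.4] 0.8
rod [ 472.5 -367.5   18.8] 0.8
end [ 355.2 -361.9   21.1] 0.9
roll top (array([444.9940972 , 221.70068405,  48.10562258]), [np.float64(0.7178503012160773), np.float64(0.7178503012161729)])
pole [ 4.43758371e+02 -3.66574757e+02 -4.21571343e-02] -2.415425871626822 [-3.9 -1.5  2.8 -3.   1.1  3.5  0.1  2. ]
hatch spindle
```

Heights come out right (hook 11–13, handle top 21, roll top 48). Now I'll go down and grip.

```bash
python3 -m jog '[{"dx":-0.003,"dy":0.001,"dz":-0.04,"wx":0,"wy":0,"wz":-0.005,"grip":-1},{"dx":0,"dy":0,"dz":-0.04,"wx":0,"wy":0,"wz":0,"grip":-1},{"dx":0,"dy":0,"dz":-0.04,"wx":0,"wy":0,"wz":0,"grip":-1},{"dx":0,"dy":0,"dz":-0.04,"wx":0,"wy":0,"wz":0,"grip":-1},{"dx":0,"dy":0,"dz":-0.025,"wx":0,"wy":0,"wz":0,"grip":-1},{"dx":0,"dy":0,"dz":-0.015,"wx":0,"wy":0,"wz":0,"grip":-1},{"dx":0,"dy":0,"dz":-0.008,"wx":0,"wy":0,"wz":0,"grip":-1},{"dx":0,"dy":0,"dz":0,"wx":0,"wy":0,"wz":0,"grip":-1}]' 45
python3 -m jog '[{"dx":0,"dy":0,"dz":0,"wx":0,"wy":0,"wz":0,"grip":1},{"dx":0,"dy":0,"dz":0,"wx":0,"wy":0,"wz":0,"grip":1},{"dx":0,"dy":0,"dz":0,"wx":0,"wy":0,"wz":0,"grip":1},{"dx":0,"dy":0,"dz":0,"wx":0,"wy":0,"wz":0,"grip":1},{"dx":0,"dy":0,"dz":0,"wx":0,"wy":0,"wz":0,"grip":1},{"dx":0,"dy":0,"dz":0,"wx":0,"wy":0,"wz":0,"grip":1},{"dx":0,"dy":0,"dz":0,"wx":0,"wy":0,"wz":0,"grip":1}]' 45
```

```text
time_s: 3.1
ee_pos: [443.2, -359.5, 5.6]
ee_rot: [-179.9, 0.1, -1.8]
force: [0.7, -0.3, 0.6]
gripper_width: 91.2
time_s: 3.8
ee_pos: [443.6, -361.0, 6.0]
ee_rot: [180.0, -0.0, -1.8]
force: [-0.9, 0.6, -0.3]
gripper_width: 38.1
```

```bash
python3 -m jog '[{"dx":0,"dy":0,"dz":0,"wx":0,"wy":0,"wz":0,"grip":1},{"dx":0,"dy":0,"dz":0,"wx":0,"wy":0,"wz":0,"grip":1},{"dx":0,"dy":0,"dz":0,"wx":0,"wy":0,"wz":0,"grip":1},{"dx":0,"dy":0,"dz":0,"wx":0,"wy":0,"wz":0,"grip":1},{"dx":0,"dy":0,"dz":0,"wx":0,"wy":0,"wz":0,"grip":1}]' 45
```

```text
time_s: 4.3
ee_pos: [443.7, -361.0, 6.0]
ee_rot: [180.0, -0.0, -1.8]
force: [0.3, 0.1, -0.6]
gripper_width: 21.6
```

Gripped, with a width of 21.6 mm. I'll lift to a point beside the eye, 55 mm to its right, and turn to the box's yaw.

```bash
python3 -m jog '[{"dx":0,"dy":0,"dz":0.04,"wx":0,"wy":0,"wz":0,"grip":1},{"dx":0.01,"dy":0.01,"dz":0.04,"wx":0,"wy":0,"wz":0.02,"grip":1},{"dx":0.015,"dy":0.02,"dz":0.04,"wx":0,"wy":0,"wz":0.03,"grip":1},{"dx":0.02,"dy":0.02,"dz":0.036,"wx":0,"wy":0,"wz":0.03,"grip":1},{"dx":0.02,"dy":0.02,"dz":0.025,"wx":0,"wy":0,"wz":0.03,"grip":1},{"dx":0.02,"dy":0.02,"dz":0.01,"wx":0,"wy":0,"wz":0.021,"grip":1},{"dx":0.017,"dy":0.019,"dz":0.005,"wx":0,"wy":0,"wz":0,"grip":1},{"dx":0,"dy":0,"dz":0,"wx":0,"wy":0,"wz":0,"grip":1},{"dx":0,"dy":0,"dz":0,"wx":0,"wy":0,"wz":0,"grip":1},{"dx":0,"dy":0,"dz":0,"wx":0,"wy":0,"wz":0,"grip":1}]' 45
python3 - <<'E'
from fit import *
import pickle
s=env.state();print(s["time_s"],s["ee_pos"],s["ee_rot"],s["gripper_width"])
c=env.get_calibration("wrist");a=env.grab_frame("wrist")[...,::-1];b=env.grab_frame("side")[...,::-1];d=env.grab_frame("scene")[...,::-1]
pickle.dump((c,s),open("w2.pkl","wb"))
cv2.imwrite("pics/side2.png",b);cv2.imwrite("pics/scene2.png",d);cv2.imwrite("pics/wr2.png",a)
m=np.zeros((600,800,3),np.uint8);m[:300,:400]=cv2.resize(a,(400,300))
m[300:,:400]=crop(b,270,150,100,75,4); m[:,400:]=crop(d,380,190,100,150,4)
cv2.imwrite("pics/m3.png",m)
E
```

```text
time_s: 5.3
ee_pos: [544.7, -252.3, 201.3]
ee_rot: [-180.0, 0.1, 5.6]
force: [-0.6, 0.2, -1.4]
gripper_width: 21.7
5.3 [ 544.68444704 -252.26600993  201.2603507 ] [-1.79969682e+02  9.95234006e-02  5.62881129e+00] 21.69138794259844
```

View pics/m3.png

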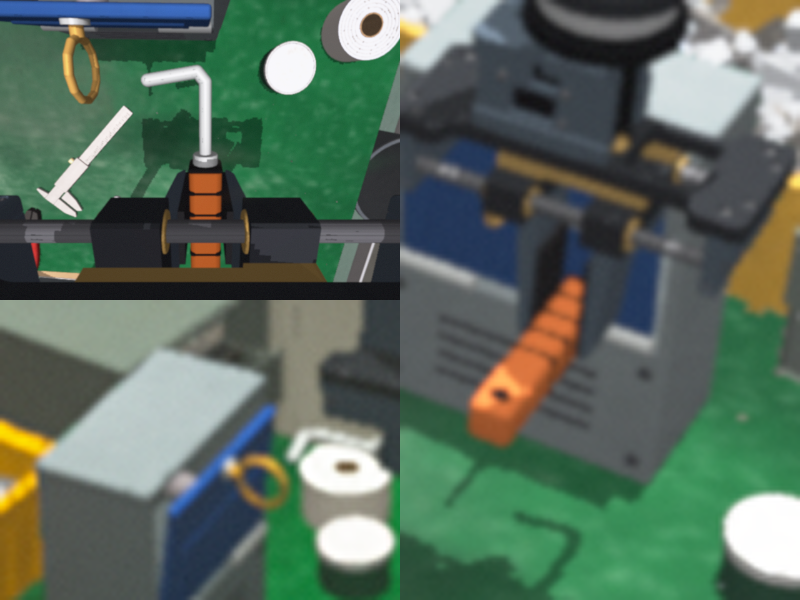

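The wrist inset shows the hook finger with its tip at full-res (232,126) and bend at (328,115), and the ring centre at about (129,109). The side inset shows the hook tip at (343,189.5), bend at (346.3,183.8) and eye at (335.5,195.5). I'll check the relative position.

```bash
python3 - <<'E'
from fit import *
import pickle
cw,s=pickle.load(open("w2.pkl","rb"))
t=s["ee_pos"];p=[0,0,np.radians(5.63)]
for n,a,b in[("tip",(343,189.5),(232,126)),("corner",(346.3,183.8),(328,115)),("eye",(335.5,195.5),(129,109))]:
    X,e=tri((cd,a),(cw,b));print(n,X.round(1),round(e[0],1))
for n,b in [("tip",(81.5,40,5)),("corner",(86.5,0,5)),("hook",(84,20,5))]:
    X=boxpt(p,b)+[t[0],t[1],t[2]];print(n,X.round(1),proj(cw,X).round(),proj(cd,X).round(1))
print(tri((cs,(406,237)),(cd,(335.5,195.5)),(cw,(129,109))))
print(proj(cw,[[621.7,-169.3,207.3]]))
E
```

```text
tip [ 620.4 -207.7  205.8] 1.2
corner [ 629.4 -244.   202.4] 0.1
eye [ 622.4 -168.7  206.7] 1.7
tip [ 621.9 -204.5  206.3] [[225. 124.]] [[341.6 189.7]]
corner [ 630.8 -243.8  206.3] [[328. 111.]] [[345.9 182.6]]
hook [ 626.3 -224.1  206.3] [[276. 118.]] [[343.8 186.1]]
(array([ 622.53294931, -168.6721451 ,  207.40208373]), [np.float64(0.8108268613493598), np.float64(2.1128802111179894), np.float64(1.4763361172706593)])
[[132.37086987 115.40212615]]
```

Measured and predicted positions agree to about 3 mm. I'll insert the finger and work out the arc.

```bash
python3 -m jog '[{"dx":-0.001,"dy":0.015,"dz":0.001,"wx":0,"wy":0,"wz":0,"grip":1},{"dx":-0.001,"dy":0.015,"dz":0,"wx":0,"wy":0,"wz":0,"grip":1},{"dx":-0.002,"dy":0.014,"dz":0,"wx":0,"wy":0,"wz":0,"grip":1},{"dx":-0.001,"dy":0.013,"dz":0,"wx":0,"wy":0,"wz":0,"grip":1},{"dx":0,"dy":0,"dz":0,"wx":0,"wy":0,"wz":0,"grip":1},{"dx":0,"dy":0,"dz":0,"wx":0,"wy":0,"wz":0,"grip":1}]' 45
python3 - <<'E'
from fit import *
q0=.115; y=np.radians(5.7); e0=eyeb(q0); last=np.zeros(3)
for q in np.linspace(q0,1.571,15):
    t=(eyeb(q+1e-4)-eyeb(q-1e-4)); t/=np.linalg.norm(t)
    d=eyeb(q)+12.5*t-e0; d=np.array([d[0]*np.cos(y),d[0]*np.sin(y),d[2]])
    print(round(q,2),d.round(1),(d-last).round(1)); last=d
s=env.state();print(s["ee_pos"],s["force"])
a=env.grab_frame("wrist")[...,::-1];b=env.grab_frame("side")[...,::-1]
m=np.zeros((480,800,3),np.uint8);m[:240,:400]=a[:300,:500][::1][:240,:400]
m[:300,400:]=crop(b,270,150,100,75,4);cv2.imwrite("pics/m4.png",m)
E
```

```text
time_s: 6.05
ee_pos: [540.7, -194.5, 203.2]
ee_rot: [180.0, -0.0, 5.7]
force: [0.1, 0.3, -1.2]
gripper_width: 21.6
0.12 [-11.6  -1.2  -4.6] [-11.6  -1.2  -4.6]
0.22 [-21.4  -2.1 -10.4] [-9.8 -1.  -5.9]
0.32 [-30.5  -3.  -17.3] [-9.1 -0.9 -6.9]
0.43 [-38.9  -3.9 -25.1] [-8.4 -0.8 -7.8]
0.53 [-46.4  -4.6 -33.7] [-7.5 -0.8 -8.6]
0.64 [-53.   -5.3 -43.1] [-6.6 -0.7 -9.4]
0.74 [-58.6  -5.8 -53.1] [ -5.6  -0.6 -10. ]
0.84 [-63.1  -6.3 -63.6] [ -4.5  -0.5 -10.5]
0.95 [-66.6  -6.6 -74.6] [ -3.4  -0.3 -10.9]
1.05 [-68.8  -6.9 -85.8] [ -2.3  -0.2 -11.2]
1.16 [-69.9  -7.  -97.2] [ -1.1  -0.1 -11.4]
1.26 [ -69.8   -7.  -108.7] [  0.1   0.  -11.5]
1.36 [ -68.5   -6.8 -120.1] [  1.3   0.1 -11.4]
1.47 [ -66.1   -6.6 -131.3] [  2.4   0.2 -11.2]
1.57 [ -62.5   -6.2 -142.2] [  3.6   0.4 -10.9]
[ 540.73846083 -194.52803015  203.18846287] [ 0.13092365  0.30231413 -1.21093118]
```

View pics/m4.png

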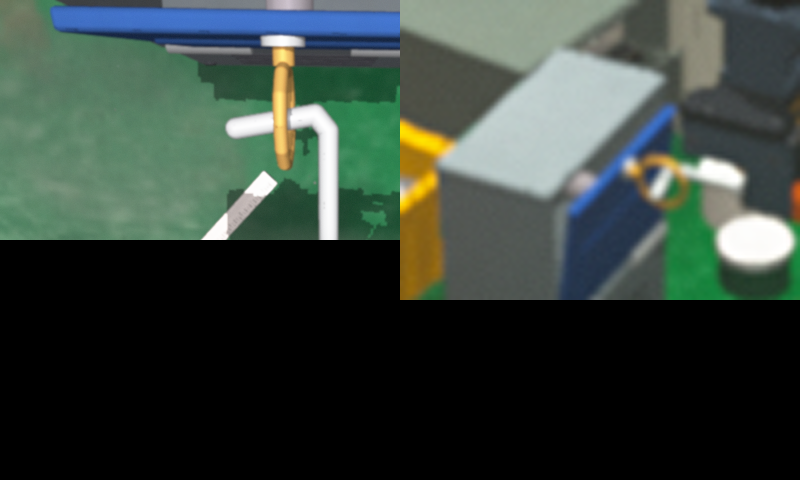

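The finger passes through the ring at wrist pixel (283,120) with both ends visible, and the side view confirms it. Now I'll pull along the arc.

```bash
python3 -m jog '[{"dx":-0.006,"dy":-0.001,"dz":-0.002,"wx":0,"wy":0,"wz":0,"grip":1},{"dx":-0.006,"dy":0,"dz":-0.003,"wx":0,"wy":0,"wz":0,"grip":1},{"dx":-0.01,"dy":-0.001,"dz":-0.006,"wx":0,"wy":0,"wz":0,"grip":1},{"dx":-0.009,"dy":-0.001,"dz":-0.007,"wx":0,"wy":0,"wz":0,"grip":1},{"dx":-0.008,"dy":-0.001,"dz":-0.008,"wx":0,"wy":0,"wz":0,"grip":1},{"dx":-0.008,"dy":-0.001,"dz":-0.008,"wx":0,"wy":0,"wz":0,"grip":1},{"dx":-0.007,"dy":-0.001,"dz":-0.009,"wx":0,"wy":0,"wz":0,"grip":1},{"dx":-0.005,"dy":0,"dz":-0.01,"wx":0,"wy":0,"wz":0,"grip":1},{"dx":0,"dy":0,"dz":0,"wx":0,"wy":0,"wz":0,"grip":1}]' 45
python3 - <<'E'
from fit import *
s=env.state();print(s["ee_pos"],s["ee_rot"],s["force"],s["gripper_width"])
a=env.grab_frame("wrist")[...,::-1];b=env.grab_frame("side")[...,::-1]
m=np.zeros((400,800,3),np.uint8);m[:300,:400]=a[:300,:400]
m[:400,400:]=crop(b,270,150,100,100,4);cv2.imwrite("pics/m5.png",m)
E
```

```text
time_s: 7.05
ee_pos: [479.2, -200.6, 148.1]
ee_rot: [-179.9, 0.3, 5.7]
force: [0.1, 0.8, -1.6]
gripper_width: 21.9
[ 479.18612573 -200.63472892  148.13124843] [-179.89609188    0.28842472    5.65362234] [ 0.10114148  0.76503593 -1.55143983] 21.91417817318779
```

View pics/m5.png

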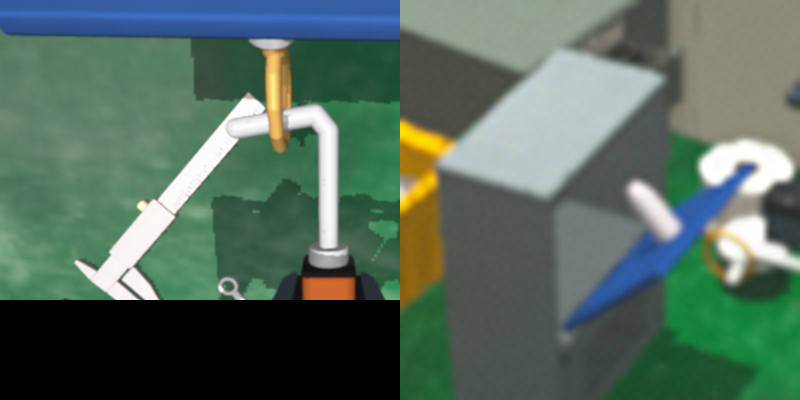

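The hatch is about half way (~0.75 rad), with the finger still in the ring and the grip unchanged. I'll continue.

```bash
python3 -m jog '[{"dx":-0.0045,"dy":-0.001,"dz":-0.01,"wx":0,"wy":0,"wz":0,"grip":1},{"dx":-0.0035,"dy":0,"dz":-0.011,"wx":0,"wy":0,"wz":0,"grip":1},{"dx":-0.002,"dy":0,"dz":-0.011,"wx":0,"wy":0,"wz":0,"grip":1},{"dx":-0.001,"dy":0,"dz":-0.0115,"wx":0,"wy":0,"wz":0,"grip":1},{"dx":0,"dy":0,"dz":-0.0115,"wx":0,"wy":0,"wz":0,"grip":1},{"dx":0.001,"dy":0,"dz":-0.0115,"wx":0,"wy":0,"wz":0,"grip":1},{"dx":0.0025,"dy":0,"dz":-0.011,"wx":0,"wy":0,"wz":0,"grip":1},{"dx":0.0035,"dy":0,"dz":-0.01,"wx":0,"wy":0,"wz":0,"grip":1},{"dx":0,"dy":0,"dz":0,"wx":0,"wy":0,"wz":0,"grip":1},{"dx":0,"dy":0,"dz":0,"wx":0,"wy":0,"wz":0,"grip":1}]' 45
```

```text
time_s: 8.15
ee_pos: [477.2, -201.9, 62.0]
ee_rot: [-180.0, 0.1, 5.7]
force: [0.5, -0.8, -1.9]
gripper_width: 21.7
```

```bash
python3 - <<'E'
from fit import *
s=env.state();print(s["ee_pos"],s["ee_rot"],s["force"],s["gripper_width"])
a=env.grab_frame("wrist")[...,::-1];b=env.grab_frame("side")[...,::-1]
m=np.zeros((400,800,3),np.uint8);m[:300,:400]=a[:300,:400]
m[:400,400:]=crop(b,290,170,100,100,4);cv2.imwrite("pics/m6.png",m);cv2.imwrite("pics/side6.png",b)
E
```

```text
[ 477.24458541 -201.86257014   61.98217128] [-1.79972382e+02  9.30010472e-02  5.68325543e+00] [ 0.48691686 -0.76229837 -1.9345987 ] 21.665217781736033
```

View pics/m6.png

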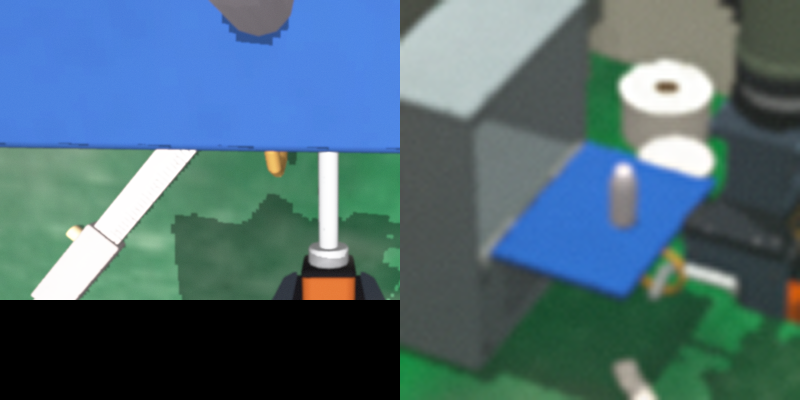

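The hatch is nearly level. I'll push gently further until the force shows the stop.

```bash
python3 -m jog '[{"dx":0.0005,"dy":0,"dz":-0.002,"wx":0,"wy":0,"wz":0,"grip":1},{"dx":0.0005,"dy":0,"dz":-0.002,"wx":0,"wy":0,"wz":0,"grip":1},{"dx":0,"dy":0,"dz":0,"wx":0,"wy":0,"wz":0,"grip":1}]' 45;python3 -m jog '[{"dx":0.0005,"dy":0,"dz":-0.002,"wx":0,"wy":0,"wz":0,"grip":1},{"dx":0,"dy":0,"dz":-0.002,"wx":0,"wy":0,"wz":0,"grip":1},{"dx":0,"dy":0,"dz":0,"wx":0,"wy":0,"wz":0,"grip":1}]' 45;python3 -m jog '[{"dx":0,"dy":0,"dz":-0.002,"wx":0,"wy":0,"wz":0,"grip":1},{"dx":0,"dy":0,"dz":-0.002,"wx":0,"wy":0,"wz":0,"grip":1},{"dx":0,"dy":0,"dz":0,"wx":0,"wy":0,"wz":0,"grip":1}]' 45
```

```text
time_s: 8.55
ee_pos: [478.6, -202.1, 59.0]
ee_rot: [180.0, -0.0, 5.7]
force: [-2.2, -0.4, 4.3]
gripper_width: 21.4
time_s: 8.85
ee_pos: [478.5, -202.1, 54.8]
ee_rot: [180.0, 0.0, 5.7]
force: [-3.8, -1.1, 5.0]
gripper_width: 21.7
time_s: 9.15
ee_pos: [478.5, -202.1, 50.8]
ee_rot: [180.0, 0.1, 5.7]
force: [-3.9, -0.2, 4.2]
gripper_width: 21.5
```

The force stays at about 6 N as I press on, so the hatch is on its stop and the pole is pivoting in the grip. I'll ease up to the ring's centre, slide out sideways and check.

```bash
python3 -m jog '[{"dx":0,"dy":0,"dz":0.006,"wx":0,"wy":0,"wz":0,"grip":1},{"dx":0,"dy":0,"dz":0.006,"wx":0,"wy":0,"wz":0,"grip":1},{"dx":0.001,"dy":-0.012,"dz":0,"wx":0,"wy":0,"wz":0,"grip":1},{"dx":0.001,"dy":-0.012,"dz":0,"wx":0,"wy":0,"wz":0,"grip":1},{"dx":0.001,"dy":-0.012,"dz":0,"wx":0,"wy":0,"wz":0,"grip":1},{"dx":0.001,"dy":-0.012,"dz":0,"wx":0,"wy":0,"wz":0,"grip":1},{"dx":0.001,"dy":-0.014,"dz":0,"wx":0,"wy":0,"wz":0,"grip":1},{"dx":0,"dy":0,"dz":0,"wx":0,"wy":0,"wz":0,"grip":1}]' 45
python3 - <<'E'
from fit import *
s=env.state();print(s["ee_pos"],s["ee_rot"],s["force"],s["gripper_width"])
a=env.grab_frame("wrist")[...,::-1];b=env.grab_frame("side")[...,::-1]
m=np.zeros((600,800,3),np.uint8);m[:240,:400]=a[:240,:400]
m[:,400:]=crop(b,290,160,100,150,4);m[240:,:400]=crop(b,290,195,80,72,5)
# predicted hatch outlines for q
for q,col in((1.571,(0,255,0)),(1.45,(0,0,255))):
    P=[]
    for y,z in((78,0),(78,115),(-78,115),(-78,0)):
        X=eyeb(q,8,z);X[1]=y;P.append((proj(cd,boxpt([662,-165.7,.0996],X))[0]-[290,195])*5+[0,240])
    cv2.polylines(m,[np.array(P,int)],True,col,1)
cv2.imwrite("pics/m7.png",m)
E
```

```text
time_s: 9.95
ee_pos: [484.5, -266.2, 62.3]
ee_rot: [179.9, -0.0, 5.5]
force: [0.7, 0.5, -1.8]
gripper_width: 21.7
[ 484.51875547 -266.20856357   62.33265448] [ 1.79944705e+02 -3.88018584e-02  5.54304811e+00] [ 0.66669187  0.54483843 -1.81624537] 21.749911991482804
```

View pics/m7.png

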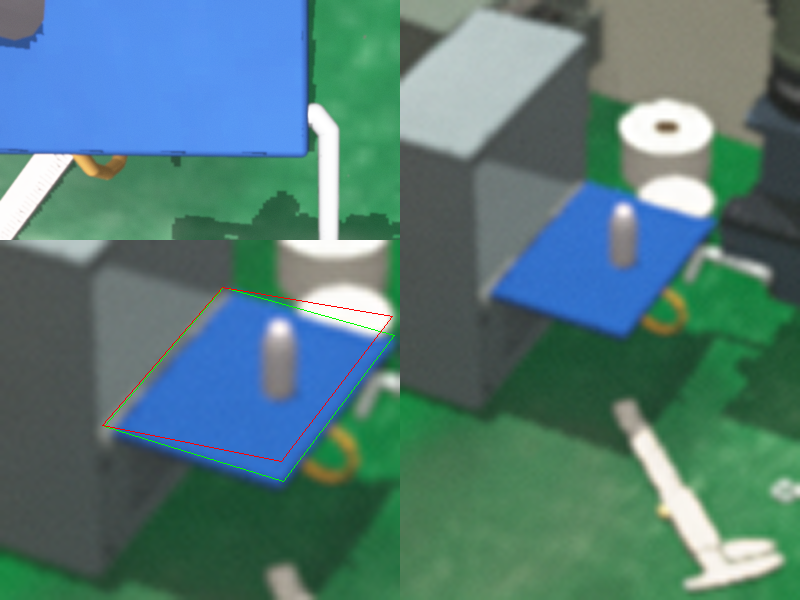

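The outlines match the fully-down hatch (green), and the hook is free beside the hatch corner at wrist (318,110). Now I'll lay the pole down near where it was.

```bash
python3 -m jog '[{"dx":-0.02,"dy":-0.015,"dz":0,"wx":0,"wy":0,"wz":0,"grip":1},{"dx":-0.015,"dy":-0.025,"dz":-0.01,"wx":0,"wy":0,"wz":0,"grip":1},{"dx":-0.01,"dy":-0.02,"dz":-0.015,"wx":0,"wy":0,"wz":0,"grip":1},{"dx":0,"dy":-0.004,"dz":-0.01,"wx":0,"wy":0,"wz":0,"grip":1},{"dx":0,"dy":0,"dz":-0.007,"wx":0,"wy":0,"wz":0,"grip":1},{"dx":0,"dy":0,"dz":-0.005,"wx":0,"wy":0,"wz":0,"grip":1},{"dx":0,"dy":0,"dz":-0.004,"wx":0,"wy":0,"wz":0,"grip":1},{"dx":0,"dy":0,"dz":0,"wx":0,"wy":0,"wz":0,"grip":1}]' 20
python3 -m jog '[{"dx":0,"dy":0,"dz":-0.002,"wx":0,"wy":0,"wz":0,"grip":1},{"dx":0,"dy":0,"dz":-0.002,"wx":0,"wy":0,"wz":0,"grip":1},{"dx":0,"dy":0,"dz":0,"wx":0,"wy":0,"wz":0,"grip":1}]' 10
```

```text
time_s: 10.85
ee_pos: [439.8, -327.3, 11.5]
ee_rot: [180.0, -0.0, 5.7]
force: [-0.3, -0.3, -0.4]
gripper_width: 21.7
time_s: 11.15
ee_pos: [439.4, -328.0, 7.5]
ee_rot: [180.0, -0.0, 5.7]
force: [0.4, 0.6, 0.3]
gripper_width: 21.8
```

```bash
python3 -m jog '[{"dx":0,"dy":0,"dz":0,"wx":0,"wy":0,"wz":0,"grip":-1},{"dx":0,"dy":0,"dz":0,"wx":0,"wy":0,"wz":0,"grip":-1},{"dx":0,"dy":0,"dz":0,"wx":0,"wy":0,"wz":0,"grip":-1},{"dx":0,"dy":0,"dz":0,"wx":0,"wy":0,"wz":0,"grip":-1},{"dx":0,"dy":0,"dz":0,"wx":0,"wy":0,"wz":0,"grip":-1},{"dx":0,"dy":0,"dz":0.04,"wx":0,"wy":0,"wz":0,"grip":-1},{"dx":0,"dy":0,"dz":0.05,"wx":0,"wy":0,"wz":0,"grip":-1},{"dx":0,"dy":0,"dz":0.05,"wx":0,"wy":0,"wz":0,"grip":-1},{"dx":0,"dy":0,"dz":0.05,"wx":0,"wy":0,"wz":0,"grip":-1},{"dx":0,"dy":0,"dz":0,"wx":0,"wy":0,"wz":0,"grip":-1}]' 10
python3 - <<'E'
from fit import *
s=env.state();print(s["ee_pos"],s["ee_rot"],s["force"],s["gripper_width"])
c=env.get_calibration("wrist");a=env.grab_frame("wrist")[...,::-1];cv2.imwrite("pics/w8.png",a)
# orange mask axis check + scene spindle prediction
h=cv2.cvtColor(a,cv2.COLOR_BGR2HSV);mk=cv2.inRange(h,(5,150,120),(18,255,255));mk[315:]=0
ys,xs=np.nonzero(mk);print(len(xs),xs.min(),xs.max(),ys.min(),ys.max())
for z in(11,22):print(onz(c,(xs.mean(),ys.mean()),z))
E
```

```text
time_s: 12.15
ee_pos: [442.5, -330.6, 205.1]
ee_rot: [179.4, -0.6, 5.7]
force: [1.5, -0.2, 1.0]
gripper_width: 90.7
[ 442.48026523 -330.60752166  205.12082515] [179.37942784  -0.64829222   5.66235921] [ 1.464037   -0.20789672  1.02563804] 90.70344537781386
2660 98 335 57 313
[ 412.66392012 -324.67884114   11.        ]
[ 415.98908968 -324.56364238   22.        ]
```

The pole is down, with the handle centre at about (414,-325), which is consistent. Now to the roll.

```bash
python3 -m jog '[{"dx":0,"dy":0.046,"dz":0,"wx":0,"wy":0,"wz":0,"grip":-1},{"dx":0,"dy":0.046,"dz":0,"wx":0,"wy":0,"wz":0,"grip":-1},{"dx":0,"dy":0.046,"dz":0,"wx":0,"wy":0,"wz":0,"grip":-1},{"dx":0,"dy":0.046,"dz":0,"wx":0,"wy":0,"wz":0,"grip":-1},{"dx":0,"dy":0.046,"dz":0,"wx":0,"wy":0,"wz":0,"grip":-1},{"dx":0,"dy":0.046,"dz":0,"wx":0,"wy":0,"wz":0,"grip":-1},{"dx":0,"dy":0.046,"dz":0,"wx":0,"wy":0,"wz":0,"grip":-1},{"dx":0,"dy":0.046,"dz":0,"wx":0,"wy":0,"wz":0,"grip":-1},{"dx":0,"dy":0.046,"dz":0,"wx":0,"wy":0,"wz":0,"grip":-1},{"dx":0,"dy":0.046,"dz":0,"wx":0,"wy":0,"wz":0,"grip":-1}]' 10
python3 -m jog '[{"dx":0.001,"dy":0.046,"dz":0,"wx":0,"wy":0,"wz":0,"grip":-1},{"dx":0.001,"dy":0.044,"dz":0,"wx":0,"wy":0,"wz":0,"grip":-1},{"dx":0,"dy":0,"dz":0,"wx":0,"wy":0,"wz":0,"grip":-1},{"dx":0,"dy":0,"dz":0,"wx":0,"wy":0,"wz":0,"grip":-1}]' 10
python3 - <<'E'
from fit import *
s=env.state();print(s["time_s"],s["ee_pos"],s["ee_rot"],s["force"],s["gripper_width"],s["qpos"][5])
c=env.get_calibration("wrist");a=env.grab_frame("wrist")[...,::-1];cv2.imwrite("pics/w9.png",a)
h=cv2.cvtColor(a,cv2.COLOR_BGR2HSV);mk=cv2.inRange(h,(22,120,90),(36,255,255));mk[315:]=0
n,l,st,ce=cv2.connectedComponentsWithStats(mk)
for i in range(1,n):
    if st[i,4]>200:print(st[i],ce[i],onz(c,ce[i],40))
th=np.linspace(0,2*np.pi,72)
for z in(0,50):
    P=proj(c,np.c_[445+28*np.cos(th),221.7+28*np.sin(th),0*th+z]);print(z,P.min(0),P.max(0))
E
```

```text
time_s: 13.2
ee_pos: [437.7, 133.5, 195.8]
ee_rot: [180.0, 0.2, 5.7]
force: [1.5, 0.4, 0.9]
gripper_width: 91.2
time_s: 13.6
ee_pos: [440.0, 222.0, 195.7]
ee_rot: [179.9, 0.2, 5.8]
force: [-0.8, -0.4, -0.9]
gripper_width: 91.4
13.6 [439.97005329 222.01852454 195.68256098] [179.88607365   0.20838356   5.79272766] [-0.80840603 -0.37316647 -0.90071482] 91.42979956348368 109.6876360909368
[ 293  179   70   75 2182] [327.72227314 212.14252979] [450.50175758 222.87615909  40.        ]
[312 216  32  20 358] [327.92458101 227.03910615] [438.02490156 221.44096223  40.        ]
0 [297.68536949 177.75360966] [358.97328762 237.91189263]
50 [293.35695377 186.7369878 ] [363.65422707 255.07305309]
```

The predicted roll silhouette matches the observed one within a pixel, so the roll is at (445,221.7). I'll go down and grip.

```bash
python3 -m jog '[{"dx":0.005,"dy":0,"dz":-0.04,"wx":0,"wy":0,"wz":0,"grip":-1},{"dx":0,"dy":0,"dz":-0.04,"wx":0,"wy":0,"wz":0,"grip":-1},{"dx":0,"dy":0,"dz":-0.04,"wx":0,"wy":0,"wz":0,"grip":-1},{"dx":0,"dy":0,"dz":-0.035,"wx":0,"wy":0,"wz":0,"grip":-1},{"dx":0,"dy":0,"dz":-0.02,"wx":0,"wy":0,"wz":0,"grip":-1},{"dx":0,"dy":0,"dz":-0.007,"wx":0,"wy":0,"wz":0,"grip":-1},{"dx":0,"dy":0,"dz":0,"wx":0,"wy":0,"wz":0,"grip":-1}]' 20
python3 -m jog '[{"dx":0,"dy":0,"dz":0,"wx":0,"wy":0,"wz":0,"grip":1},{"dx":0,"dy":0,"dz":0,"wx":0,"wy":0,"wz":0,"grip":1},{"dx":0,"dy":0,"dz":0,"wx":0,"wy":0,"wz":0,"grip":1},{"dx":0,"dy":0,"dz":0,"wx":0,"wy":0,"wz":0,"grip":1},{"dx":0,"dy":0,"dz":0,"wx":0,"wy":0,"wz":0,"grip":1},{"dx":0,"dy":0,"dz":0,"wx":0,"wy":0,"wz":0,"grip":1},{"dx":0,"dy":0,"dz":0,"wx":0,"wy":0,"wz":0,"grip":1},{"dx":0,"dy":0,"dz":0,"wx":0,"wy":0,"wz":0,"grip":1}]' 20
```

```text
time_s: 14.35
ee_pos: [445.7, 220.5, 14.8]
ee_rot: [179.9, 0.1, 5.6]
force: [0.2, -0.1, 0.6]
gripper_width: 91.2
time_s: 15.15
ee_pos: [446.4, 222.2, 15.9]
ee_rot: [-180.0, -0.0, 5.7]
force: [-1.1, 0.1, 5.1]
gripper_width: 54.8
```

Held at 54.8 mm. I'll lift, check the spindle prediction against the side picture, and travel.

```bash
python3 -m jog '[{"dx":0,"dy":0,"dz":0.04,"wx":0,"wy":0,"wz":0,"grip":1},{"dx":0,"dy":0,"dz":0.045,"wx":0,"wy":0,"wz":0,"grip":1},{"dx":0,"dy":0,"dz":0.045,"wx":0,"wy":0,"wz":0,"grip":1},{"dx":0.002,"dy":-0.03,"dz":0.035,"wx":0,"wy":0,"wz":0,"grip":1},{"dx":0.005,"dy":-0.04,"dz":0.025,"wx":0,"wy":0,"wz":0,"grip":1},{"dx":0.01,"dy":-0.04,"dz":0,"wx":0,"wy":0,"wz":0,"grip":1},{"dx":0.015,"dy":-0.04,"dz":0,"wx":0,"wy":0,"wz":0,"grip":1},{"dx":0.015,"dy":-0.04,"dz":0,"wx":0,"wy":0,"wz":0,"grip":1},{"dx":0.015,"dy":-0.04,"dz":0,"wx":0,"wy":0,"wz":0,"grip":1},{"dx":0.015,"dy":-0.04,"dz":0,"wx":0,"wy":0,"wz":0,"grip":1}]' 20
python3 - <<'E'
from fit import *
B=[662,-165.7,.0996]
for z in(113,158): X=boxpt(B,(-75,0,z));print(X,proj(cd,X),proj(cs,X))
print("seen tip (345.8,211.3) base (346,226.6)")
s=env.state();print(s["ee_pos"],s["gripper_width"])
a=env.grab_frame("side")[...,::-1];cv2.imwrite("pics/side10.png",a)
E
```

```text
time_s: 16.15
ee_pos: [523.0, -49.7, 204.8]
ee_rot: [-180.0, 0.1, 5.6]
force: [0.6, 0.5, -1.3]
gripper_width: 54.9
[ 587.37169857 -173.15765553  113.        ] [[345.83282671 224.59309554]] [[395.87349152 280.53918817]]
[ 587.37169857 -173.15765553  158.        ] [[345.99436186 212.17868258]] [[397.33562475 264.41190718]]
seen tip (345.8,211.3) base (346,226.6)
[522.99983857 -49.68833617 204.81727735] 54.90313640571595
```

The spindle prediction matches to about a pixel: (587.4,-173.2). I'll move above it and look.

```bash
python3 -m jog '[{"dx":0.018,"dy":-0.033,"dz":0,"wx":0,"wy":0,"wz":0,"grip":1},{"dx":0.018,"dy":-0.034,"dz":0,"wx":0,"wy":0,"wz":0,"grip":1},{"dx":0.016,"dy":-0.031,"dz":0,"wx":0,"wy":0,"wz":0,"grip":1},{"dx":0.0135,"dy":-0.025,"dz":0,"wx":0,"wy":0,"wz":0,"grip":1},{"dx":0,"dy":0,"dz":0,"wx":0,"wy":0,"wz":0,"grip":1},{"dx":0,"dy":0,"dz":0,"wx":0,"wy":0,"wz":0,"grip":1},{"dx":0,"dy":0,"dz":0,"wx":0,"wy":0,"wz":0,"grip":1}]' 20
python3 - <<'E'
from fit import *
s=env.state();print(s["time_s"],s["ee_pos"],s["force"],s["gripper_width"])
a=env.grab_frame("wrist")[...,::-1];b=env.grab_frame("side")[...,::-1];d=env.grab_frame("scene")[...,::-1]
m=np.zeros((600,800,3),np.uint8)
m[:300,:400]=crop(a,230,150,200,150,2);m[300:,:400]=crop(d,345,200,100,75,4);m[:,400:]=crop(b,290,150,100,150,4)
cv2.imwrite("pics/m11.png",m)
E
```

```text
time_s: 16.9
ee_pos: [587.9, -169.9, 205.0]
ee_rot: [-179.9, 0.1, 5.7]
force: [-0.1, -0.2, -1.0]
gripper_width: 55.1
16.9 [ 587.91913093 -169.91739067  204.97901466] [-0.1080589  -0.18214574 -0.96632501] 55.14375980673887
```

View pics/m11.png

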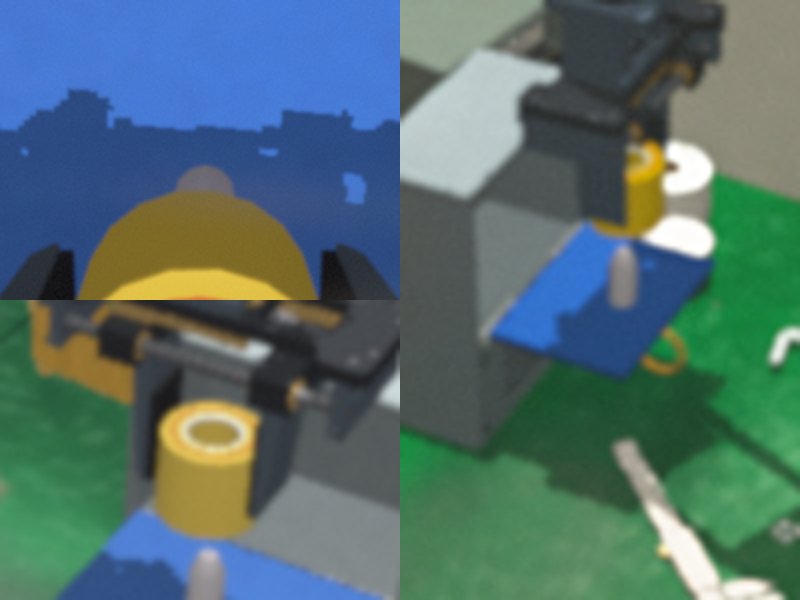

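The spindle appears about 3–4 px right of the roll's axis in the wrist view, so 3 mm towards -y. That agrees with the computed -173 against the present -169.9. The other views line up. I'll correct and lower.

```bash
python3 -m jog '[{"dx":0,"dy":-0.003,"dz":-0.01,"wx":0,"wy":0,"wz":0,"grip":1},{"dx":0,"dy":0,"dz":-0.01,"wx":0,"wy":0,"wz":0,"grip":1},{"dx":0,"dy":0,"dz":-0.012,"wx":0,"wy":0,"wz":0,"grip":1},{"dx":0,"dy":0,"dz":-0.012,"wx":0,"wy":0,"wz":0,"grip":1},{"dx":0,"dy":0,"dz":-0.012,"wx":0,"wy":0,"wz":0,"grip":1},{"dx":0,"dy":0,"dz":0,"wx":0,"wy":0,"wz":0,"grip":1}]' 20
python3 -m jog '[{"dx":0,"dy":0,"dz":-0.008,"wx":0,"wy":0,"wz":0,"grip":1},{"dx":0,"dy":0,"dz":-0.006,"wx":0,"wy":0,"wz":0,"grip":1},{"dx":0,"dy":0,"dz":-0.004,"wx":0,"wy":0,"wz":0,"grip":1},{"dx":0,"dy":0,"dz":0,"wx":0,"wy":0,"wz":0,"grip":1}]' 20
```

```text
time_s: 17.65
ee_pos: [587.2, -173.5, 146.8]
ee_rot: [-179.9, 0.3, 5.7]
force: [-0.7, 0.5, -1.0]
gripper_width: 55.3
time_s: 18.05
ee_pos: [588.3, -173.9, 130.9]
ee_rot: [-180.0, 0.1, 5.7]
force: [0.0, -0.1, -1.9]
gripper_width: 55.3
```

No contact, 2 mm above the seat. I'll release, then rise straight up and clear.

```bash
python3 -m jog '[{"dx":0,"dy":0,"dz":-0.002,"wx":0,"wy":0,"wz":0,"grip":1},{"dx":0,"dy":0,"dz":0,"wx":0,"wy":0,"wz":0,"grip":-1},{"dx":0,"dy":0,"dz":0,"wx":0,"wy":0,"wz":0,"grip":-1},{"dx":0,"dy":0,"dz":0,"wx":0,"wy":0,"wz":0,"grip":-1},{"dx":0,"dy":0,"dz":0,"wx":0,"wy":0,"wz":0,"grip":-1},{"dx":0,"dy":0,"dz":0,"wx":0,"wy":0,"wz":0,"grip":-1},{"dx":0,"dy":0,"dz":0.02,"wx":0,"wy":0,"wz":0,"grip":-1},{"dx":0,"dy":0,"dz":0.03,"wx":0,"wy":0,"wz":0,"grip":-1},{"dx":0,"dy":0,"dz":0.04,"wx":0,"wy":0,"wz":0,"grip":-1},{"dx":0,"dy":0,"dz":0.05,"wx":0,"wy":0,"wz":0,"grip":-1}]' 20
python3 -m jog '[{"dx":-0.03,"dy":0.03,"dz":0.02,"wx":0,"wy":0,"wz":0,"grip":-1},{"dx":-0.03,"dy":0.03,"dz":0,"wx":0,"wy":0,"wz":0,"grip":-1},{"dx":-0.03,"dy":0.03,"dz":0,"wx":0,"wy":0,"wz":0,"grip":-1},{"dx":-0.03,"dy":0.03,"dz":0,"wx":0,"wy":0,"wz":0,"grip":-1},{"dx":0,"dy":0.03,"dz":0,"wx":0,"wy":0,"wz":0,"grip":-1},{"dx":0,"dy":0,"dz":0,"wx":0,"wy":0,"wz":0,"grip":-1},{"dx":0,"dy":0,"dz":0,"wx":0,"wy":0,"wz":0,"grip":-1}]' 20
python3 - <<'E'
from fit import *
s=env.state();print(s["time_s"],s["ee_pos"],s["force"],s["gripper_width"])
d=env.grab_frame("scene")[...,::-1];b=env.grab_frame("side")[...,::-1]
m=np.zeros((600,800,3),np.uint8)
mm=b.copy();th=np.linspace(0,2*np.pi,60)
for z in(113,163):cv2.polylines(mm,[proj(cd,np.c_[587.4+28*np.cos(th),-173.2+28*np.sin(th),0*th+z]).astype(int)],True,(255,0,255),1)
m[:300,400:]=crop(mm,300,170,100,75,4);m[300:,400:]=crop(b,300,170,100,75,4);m[:300,:400]=cv2.resize(d,(400,300));m[300:,:400]=crop(d,345,340,133,100,3)[:300,:400] if 0 else cv2.resize(d[330:450,350:510],(400,300))
cv2.imwrite("pics/m12.png",m)
E
```

```text
time_s: 19.05
ee_pos: [587.6, -173.7, 269.3]
ee_rot: [-179.9, 0.2, 5.7]
force: [0.7, 0.5, 0.1]
gripper_width: 91.2
time_s: 19.75
ee_pos: [468.7, -23.8, 289.8]
ee_rot: [180.0, -0.0, 5.7]
force: [0.1, -0.2, -0.7]
gripper_width: 91.6
19.75 [468.69305882 -23.81936073 289.78146081] [ 0.06835042 -0.2117491  -0.65631693] 91.58877431378684
```

View pics/m12.png

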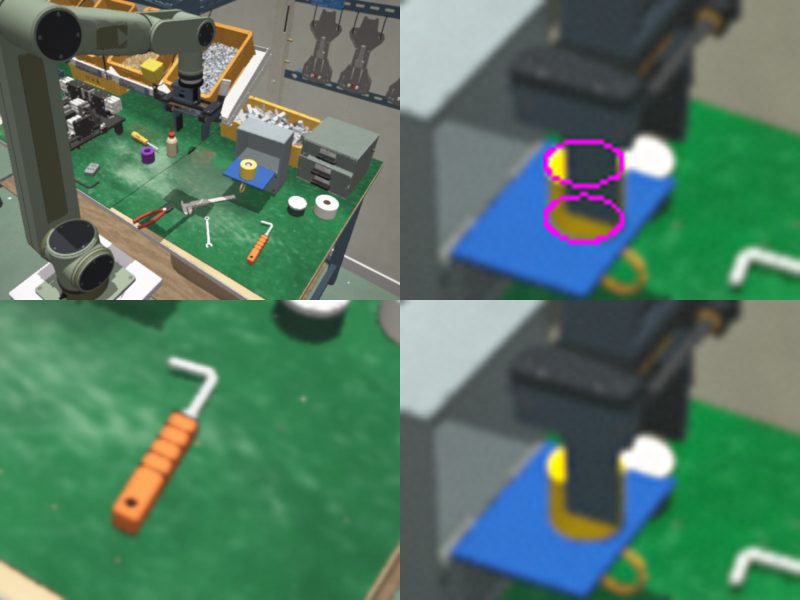

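The roll's outline coincides with the fully seated prediction (top and bottom circles at z 163 and 113). The hatch is level, the pole is flat on the bench, and the bystanders are in place. Handing in.

```bash
python3 -c "
from workcell import env
print(env.job_done())"
```

```text
the job is handed in; nothing more can be done
None
```

The job is done and handed in at about 20 s of the 72 s; no verdict came back. I opened the hatch with the pole's hook through the eye, laid the pole flat on the bench, put the yellow roll on the spindle and let go.

**Last checks**
- **Hatch:** before I unhooked, the push settled at a steady 6 N or so while the pole pivoted in the grip, which I took as the hatch on its stop. In the side picture its outline matched fully down (1.571 rad), not 1.45.
- **Roll:** its outline in the side view, partly hidden by the gripper, matched the predicted seated position. The gripper let go about at seat height, with no contact force.
- **Pole:** in the final scene view it lies flat on the bench, near where it started.
- **Bystanders:** the oil bottle, grease tin and screwdriver look unmoved in the final scene view. I did not measure them again.
- **Arm:** at hand-in the gripper was open at about 290 mm height, with forces near zero.

**Problems and disagreements**
- My first jog call was refused because the rows left out some keys. That cost no motion, only one wasted picture.
- After going down to the pole, the gripper stood about 5 mm off the measured pole position in y. The grasp still held.
- The pole's fit to the wrist picture was off by up to 4 pixels. The hook's predicted and measured positions differed by up to 4 mm, well within the ring's play.

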